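# Tighten the hub bearing ring with the pin spanner

## Task

Take the red-handled pin spanner off its wooden saddle block and seat both of its pins fully in the two holes of the steel bearing ring on the hub, feeling for the holes with light pressure. Only then turn the ring gently clockwise (seen from above) with the spanner until it stops, without forcing it. Stand the spanner back on its saddle block, let go, and leave everything else where it is.

Things in the scene. Friction and masses are not known exactly. Their poses are not given: they have to be found in the camera images.
- spanner: Two-pin spanner, 130 to 210 g. Upright red handle 26 mm (x) by 14 mm (y), flat grip faces at y = +-7, z = 8 to 58 mm. Under it a steel bar 80 (x) by 18 (y) mm, z = 0 to 8, and two pins, 6 mm thick, ends slightly tapered, at x = +-30, from z = 0 down to -9 mm. Origin: centre of the bar's underside; z up. A half turn makes no difference
- pin_mid (a point): on the spanner, midway between the tips of its two pins (9 mm below the spanner's origin); axes as the spanner's
- saddle: Wooden saddle block fixed to the board: base 100 (x) by 64 (y) by 6 mm, on it a block 40 (x) by 50 (y) mm whose top is 20 mm above the origin. The spanner stands on it, bar along x, one pin hanging free on each side of the block. Origin: centre of the underside
- saddle_top (a point): centre of the top of the saddle block: the spanner's origin rests near here
- hub: Aluminium wheel hub, 120 mm across, 41 mm high, fixed; origin: centre of its underside, on the ring's upright axis. On top the steel bearing ring, 82 mm outside, 38 mm inside. The ring floats on a spring: pushed down, it starts to give at 2 N and sinks 1 mm per 3.5 N, at most 4 mm. Over 30 N between spanner and ring or hub does damage. A red dash on the flange marks the hub's x axis
- ring_seat (a point): fixed to the hub on the ring's axis, 60 mm above the hub's underside, 1.5 mm below the ring's top face at rest; axes as the hub's. The ring's two holes, 9 mm wide, 12 mm deep, lie 30 mm either side of the axis. Their line is not measured: its yaw is hub yaw + 0.45 - (joint ring), give or take 0.5 rad, to be found by sight or feel
- ring (a joint): turn of the bearing ring (rad), growing clockwise seen from above; starts at 0.2 to 0.4 and comes up tight at 0.9. Turning it takes 0.16 N m; once tight the spanner can be turned on only about 0.01 rad per 0.04 N m more. With the bar's underside resting on the ring the pins are fully in (9 mm)
- tire_lever: blue plastic tire lever, 125 x 18 x 7 mm, lying flat; origin under its middle. Leave alone
- valve_extender: small aluminium valve extender, 58 mm long, 8 mm thick, lying; origin under its middle. Leave alone
- cartridge_bearing: loose dark steel cartridge bearing, 40 mm across, 12 mm high. Leave alone
- socket_case: stainless steel socket set case with a press button latch, 110 x 200 x 44 mm; origin under its middle. Leave alone
- bottle_cage: green wire bottle cage lying on its back, 80 x 125 mm, 73 mm high; origin under its middle. Leave alone
- grease_tin: yellow grease tin, 60 mm across, 45 mm high. Leave alone
Things that resemble listed ones, but are neither listed nor needed, are in the scene too. Of the things like the spanner, leave any that is orange; of the rest the smaller one is meant.

How it is judged:
On the way, in this order (a step that is already met when the one before it is completed fails the run):
1. both pins fully in the ring's holes, before the ring has been turned (z of pin_mid in the frame of ring_seat below -0.0055 m and horizontal distance between pin_mid and ring_seat below 0.005 m and angle between spanner's own z axis and vertical below 0.12 rad and value of joint ring below 0.6 rad), for 0.2 s.
2. the ring turned home against its stop, with both pins in (z of pin_mid in the frame of ring_seat below -0.0055 m and horizontal distance between pin_mid and ring_seat below 0.005 m and angle between spanner's own z axis and vertical below 0.12 rad and value of joint ring above 0.88 rad), for 0.1 s.
At the end, for the whole second after the job is handed in: The ring stands at its stop (joint above 0.88 of 0.9 rad); the spanner stands upright (within 0.1 rad) and still on the saddle block, its origin within 15 mm of the centre of the block's top and at its height (-3 to +4 mm), released (value of joint ring above 0.88 rad and horizontal distance between spanner and saddle_top below 0.015 m and z of spanner in the frame of saddle_top between -0.003 and 0.004 m and angle between spanner's own z axis and vertical below 0.1 rad and linear speed of spanner below 0.02 m/s); the robot touches nothing.
It fails at once if the spanner pressed or forced on the ring or hub with more than 30 N (contact force between spanner and hub above 30 N).
It fails at once if the ring turned on (past 0.65 rad) by a spanner whose pins are not even half in the holes (value of joint ring between 0.65 and 0.84 rad and velocity of joint ring above 0.05 rad/s and z of pin_mid in the frame of ring_seat above -0.003 m).
It fails at once if the hub or ring pushed by the gripper itself (contact force between the fingers and hub above 3 N).
It fails at once if a bystander moved by more than 20 mm (distance of any of tire_lever, valve_extender, cartridge_bearing, socket_case, bottle_cage, grease_tin from where it was at the start of the episode above 0.02 m).
It also fails if it takes over 72 s, if anything falls off the work surface, if the arm or the gripper's body presses on something with over 40 N, if the wrist force passes 120 N, or if a joint passes its speed limit or range.

## Robot

A 6-joint arm with a two-finger parallel gripper is mounted at the origin on the work surface. World frame = base frame: x ahead of the robot, y to its left, z up, the work surface at z = 0. Lengths are in m, angles in rad, forces in N, time in s.
With the tool pointing down it reaches from about 0.375 to 0.975 m from the base axis. Payload 3.8 kg.
Tool frame: the origin (TCP) lies between the finger pads; the fingertips stand 17 mm ahead of it and the grasp point (between the pads) lies 2 mm behind it (manip.nose_length is the distance from the TCP to the fingertips, in m); x points along the fingers, y is the direction in which the jaws open and shut, and the axes are right-handed (so a half turn about x gives the same grasp; the last joint's range is limited). The gripper opens to 88 mm and grips with 3 to 60 N. Pads are 18 mm wide; open, the fingers measure 123 mm over their backs; the gripper's body (75 mm by 187 mm) begins 45 mm behind the grasp point.
Start: joints at [-1.15, 0.264, 1.604, -0, 1.274, -0.037], TCP at [0.298, -0.605, 0.256] pointing down, gripper open.
Joint ranges: [-2.63, 2.63], [-0.94, 2.18], [0.31, 2.57], [-1.31, 4.45], [0, 2.66], [-2.55, 2.55]. Speed limits (rad/s): [2.57, 2.57, 3.14, 3.14, 3.14, 3.14].

## Interface

Orientations are given as a unit quaternion [w, x, y, z].
In Python, from workcell import manip, vision gives the robot as it stands.
- The arm moves only by the tool step_arm, never from a script. Its argument "plan" is a list of rows, each an object of numbers: "hand": the opening, from 0 (shut) to 1 (fully open); "x", "y", "z": the shift along the world's x, y, z in cm; "twist": the turn about the world's z in degrees. In form: [{"hand": .., "x": .., "y": .., "z": .., "twist": ..}, ...]. A call has exactly 5 rows; each row shifts and turns the commanded pose from where the row before left it; what a row does not reach is not made up. A row lasts 1/8 s, in which the tool goes at most 62.5 mm and 10.7 degrees, less where a joint would pass 70% of its speed; a pose out of reach is approached as far as the arm can. A call is refused whole if a number of a shift passes 6.25 or a number of a turn 10.7, either way. A call with a gripper value outside its range is refused whole. The fingers move at their own pace and stop on an object; the grip force is fixed at half the most. Time passes only in rows, so rows that do not move let the fingers close, or fill a call up. It gives the time, the measured TCP pose, the force and the opening at its end, in the units of the state.
- manip.get_obs(): the state, without advancing time (a new reading comes with each control period).
- vision.capture(name): name is "scene" or "top" or "wrist"; returns the picture (420x560x3 uint8, red, green, blue); there is no depth.
- vision.get_calibration(name): a dict with "fx", "fy", "cx", "cy" (pixels), "R" (3x3) and "t" (3): a world point X has camera coordinates R X + t; the wrist camera has in their place "mount" (4x4, takes a point from camera to tool coordinates, whose origin is the TCP and whose axes are the tool frame's). Camera axes: x right, y down, z forward; pixel columns grow to the right and rows downward; lengths in m; the calibration is good to about 2 mm. A picture is of the moment at which its call begins: read the wrist's pose just before it. get_calibration takes no time and is no camera call.
- manip.hand_in(): hands the job in, once; it reports no verdict.
Trained networks look in the newest picture that a camera, given by its name, has taken for a name from the list of things; names that differ only in an ending like _2 or _b are one class to them, and where a whole thing is asked for, a point or a joint stands for the part that bears it (a point fixed in the world has none). Each returns a list of dicts, best first, with "p" (0 to 1); they miss things now and then, are a little off and sometimes report something else, mostly with a low value. They report only what shows in the picture. A call takes as long as a camera call. They do not tell look-alikes from the thing itself.
- vision.cut_out(target, camera): "pixels" (420x560 bool, what is visible of it) and "centre" ([row, column] in pixels, amid what is visible of it).
The state is a dict: "time": time; "joint_positions": joint angles; "joint_vel": joint speeds; "tau": joint torques, N m; "position": TCP position; "eef_rot": TCP orientation; "force": force on the tool from outside, world axes, zero at the start; "wrist_torque": the same for the moment, N m; "width": finger opening in m.
Only numpy, scipy, OpenCV 4.12 (cv2) and the standard library are available. Lean on these libraries where they do the work, as an engineer would, in place of code of your own. Each camera call takes 0.05 s, during which the arm holds its last target. There are 200 camera calls.

## Working session

There is one attempt and no reset: what is moved stays moved. The work goes in short steps, Python scripts to look and compute and a tool call to move; the robot and the scene stay as the last step left them, time stands still between calls to the robot, and variables do not carry over. Pictures are saved under pics/ and viewed, about 8 in all and at most 12, crops included, and the job is handed in when it is done.

Besides the shell and the picture viewer there is one more tool, called after "Emit:" by a JSON object that holds its "name" and its "arguments", one argument or row to a line. step_arm: Moves the arm, as the interface text tells. Its arguments: {"type":"object","properties":{"plan":{"type":"array"}},"required":["plan"]}

```bash
mkdir -p pics; ls
cat > h.py <<'E'
import numpy as np, cv2
from workcell import manip, vision
def snap(cam,name=None):
    im=vision.capture(cam)
    if name: cv2.imwrite('pics/%s.png'%name, cv2.cvtColor(im,cv2.COLOR_RGB2BGR))
    return im
def ray(cam,col,row,z,cal=None):
    c=vision.get_calibration(cam)
    d=np.array([(col-c['cx'])/c['fx'],(row-c['cy'])/c['fy'],1.])
    R=np.array(c['R']);t=np.array(c['t']); o=-R.T@t; w=R.T@d
    return o+w*(z-o[2])/w[2]
E
python3 - <<'E'
from h import *
print(manip.get_obs())
a=snap('scene','scene0');
for k in ['spanner','saddle','hub']:
    for r in vision.cut_out(k,'scene'): print('scene',k,r['p'],r['centre'],r['pixels'].sum())
b=snap('top','top0')
for k in ['spanner','saddle','hub','socket_case','bottle_cage','grease_tin']:
    for r in vision.cut_out(k,'top'):
        z={'spanner':.07,'saddle':.02,'hub':.06}.get(k,.04)
        print('top',k,r['p'],r['centre'],r['pixels'].sum(),ray('top',r['centre'][1],r['centre'][0],z).round(3))
for c in ['scene','top']:
    q=vision.get_calibration(c);print(c,q['fx'],q['cx'],q['cy'],-np.array(q['R']).T@np.array(q['t']))
print(vision.get_calibration('wrist'))
E
```

```text
pics
{'time': 0.0, 'joint_positions': array([-1.14992793e+00,  2.64789153e-01,  1.60535517e+00,  2.24071827e-06,
        1.27365519e+00, -3.68896546e-02]), 'joint_vel': array([-1.44152074e-04,  3.72352733e-04,  4.66164664e-04, -4.13980310e-05,
       -1.55085938e-03, -1.60877809e-03]), 'tau': array([-1.47895124e-03, -5.02113032e+01, -3.56878531e+01,  7.28138024e-02,
        2.93985195e-02, -1.73179096e-04]), 'position': array([ 0.29804666, -0.60490718,  0.25437384]), 'eef_rot': array([-0.1596662 , -0.68851788, -0.16119831,  0.68881415]), 'force': array([ 0.5248554 , -0.17326157, -1.08259565]), 'wrist_torque': array([-0.03397325,  0.01914822, -0.00250917]), 'width': 0.08826512305687646}
scene spanner 0.87 [273.4, 166.7] 612
scene spanner 0.82 [232.2, 149.9] 565
scene spanner 0.68 [203.3, 280.0] 332
scene saddle 0.62 [201.6, 277.1] 300
scene saddle 0.61 [214.7, 282.3] 720
scene hub 0.7 [207.6, 377.8] 2206
top spanner 0.98 [235.7, 412.2] 621 [ 0.513 -0.359  0.07 ]
top spanner 0.74 [139.6, 163.8] 651 [0.748 0.196 0.07 ]
top spanner 0.5 [238.4, 293.3] 260 [ 0.513 -0.098  0.07 ]
top saddle
[... 350 characters left out ...]
in 0.53 [219.7, 202.1] 2150 [0.563 0.112 0.04 ]
scene 502.91779497318504 280.98123107130004 212.6717269810987 [ 1.30456989 -0.31912902  0.75449789]
top 431.9849436972731 281.28680715479356 213.35421841903855 [ 0.44169192 -0.10931648  1.02575131]
{'fx': 294.12059268269684, 'fy': 294.12059268269684, 'cx': 277.3269103071688, 'cy': 211.91396566541107, 'mount': array([[-2.74594934e-05, -2.93415313e-01,  9.55985070e-01,
        -1.29434311e-01],
       [ 9.99999731e-01,  6.92385861e-04,  2.41233998e-04,
         3.03515202e-04],
       [-7.32692295e-04,  9.55984819e-01,  2.93415215e-01,
        -7.50330304e-02],
       [ 0.00000000e+00,  0.00000000e+00,  0.00000000e+00,
         1.00000000e+00]])}
```

```bash
sleep 1; ls pics
```

```text
scene0.png
top0.png
```

Run:
```python
import cv2
a=cv2.imread('pics/top0.png')
c=a[90:330,130:450]; cv2.imwrite('pics/top0c.png',cv2.resize(c,None,fx=2.5,fy=2.5,interpolation=cv2.INTER_CUBIC))
```

```text
(no output)
```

View pics/top0c.png

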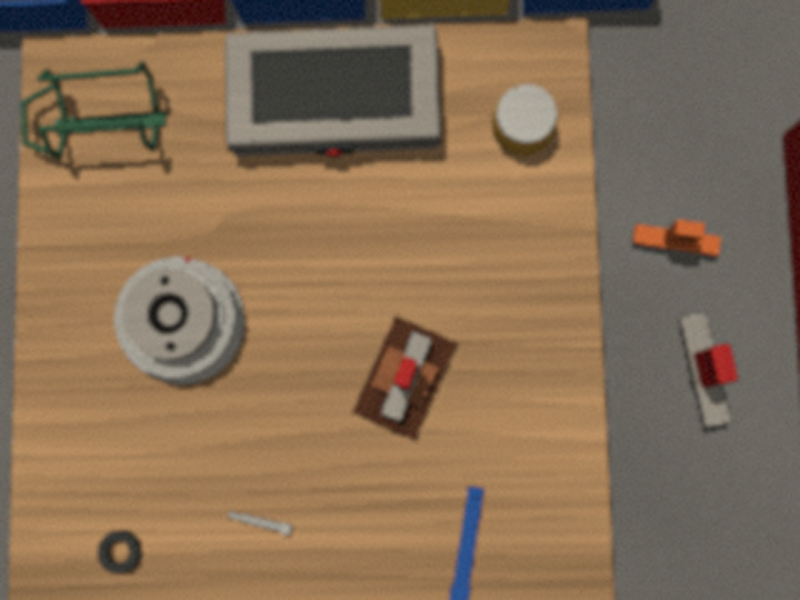

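View pics/scene0.png

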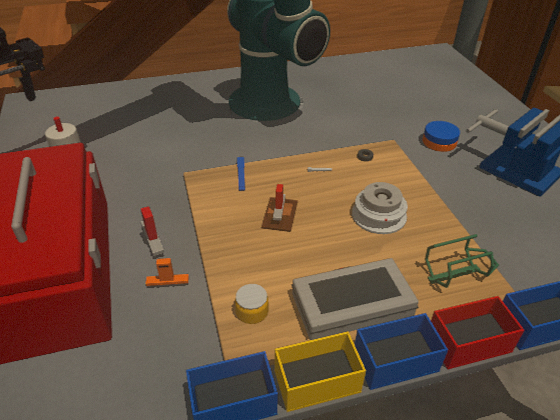

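The top crop shows the saddle with the small red spanner on it at crop (405,370). The hub ring is at (168,314), with holes at (165,281) and (170,346) and the red dash at (188,259). The larger red and orange look-alikes are off the board to the right.

Run:
```python
from h import *
def P(x,y,z): return ray('top',130+x/2.5,90+y/2.5,z)
def yaw(a,b): return np.degrees(np.arctan2(a[1]-b[1],a[0]-b[0]))
a,b=P(420,335,.028),P(395,418,.028); print('bar',a,b,(a+b)/2,np.linalg.norm(a-b),yaw(a,b))
c=[P(*q,.006) for q in [(397,317),(457,344),(415,439),(354,411)]]
print('saddle',np.mean(c,0),yaw(c[0],c[3]),yaw(c[1],c[2]),np.linalg.norm(c[0]-c[3]),np.linalg.norm(c[0]-c[1]))
a,b=P(165,281,.0615),P(170,346,.0615); print('holes',a,b,(a+b)/2,np.linalg.norm(a-b),yaw(a,b))
h=P(168,314,.0615);d=P(188,259,.01); print('hub',h,'dash',d,yaw(d,(a+b)/2))
o=manip.get_obs()
from scipy.spatial.transform import Rotation as R
q=o['eef_rot']; M=R.from_quat([q[1],q[2],q[3],q[0]]).as_matrix(); print(M.round(3))
```

```text
bar [ 0.54904897 -0.10940945  0.028     ] [ 0.47284969 -0.08459208  0.028     ] [ 0.51094933 -0.09700077  0.028     ] 0.08013882920735291 -18.039933439659126
saddle [ 0.5114105  -0.09501744  0.006     ] -25.664346818407886 -25.296987066019028 0.09792307321087988 0.06241699955340573
holes [0.60037202 0.12170495 0.0615    ] [0.54072337 0.11671357 0.0615    ] [0.5705477  0.11920926 0.0615    ] 0.05985712598178539 4.783347054126131
hub [0.56995586 0.11873784 0.0615    ] dash [0.6297195  0.11186914 0.01      ] -7.071275263633703
[[ 0.     0.442 -0.897]
 [-0.    -0.897 -0.442]
 [-1.     0.    -0.   ]]
```

Emit:
{"name": "step_arm", "arguments": {
  "plan": [
    {"hand": 1,"x": 1.4,"y": 3.4,"z": 0,"twist": 9},
    {"hand": 1,"x": 1.4,"y": 3.4,"z": 0,"twist": 9},
    {"hand": 1,"x": 1.4,"y": 3.4,"z": 0,"twist": 9},
    {"hand": 1,"x": 1.4,"y": 3.4,"z": 0,"twist": 9},
    {"hand": 1,"x": 1.4,"y": 3.4,"z": 0,"twist": 9}
  ]
}}

```text
time: 1.18
position: [0.3687, -0.4344, 0.2559]
eef_rot: [0.413, 0.574, 0.413, -0.574]
force: [-0.2, 0.5, -0.3]
width: 0.0883
```

Emit:
{"name": "step_arm", "arguments": {
  "plan": [
    {"hand": 1,"x": 1.4,"y": 3.4,"z": 0,"twist": 9},
    {"hand": 1,"x": 1.4,"y": 3.4,"z": 0,"twist": 9},
    {"hand": 1,"x": 1.4,"y": 3.4,"z": 0,"twist": 9},
    {"hand": 1,"x": 1.4,"y": 3.4,"z": 0,"twist": 9},
    {"hand": 1,"x": 1.4,"y": 3.4,"z": 0,"twist": 9}
  ]
}}

```text
time: 1.8
position: [0.4387, -0.2644, 0.256]
eef_rot: [0.602, 0.372, 0.601, -0.372]
force: [-0.0, -0.3, -0.2]
width: 0.0878
```

Emit:
{"name": "step_arm", "arguments": {
  "plan": [
    {"hand": 1,"x": 1.4,"y": 3.4,"z": -1,"twist": 9},
    {"hand": 1,"x": 1.4,"y": 3.4,"z": -1,"twist": 9},
    {"hand": 1,"x": 1.4,"y": 3.4,"z": -1,"twist": 9},
    {"hand": 1,"x": 1.4,"y": 3.4,"z": -1,"twist": 9},
    {"hand": 1,"x": 1.4,"y": 3.4,"z": -1,"twist": 9}
  ]
}}

```text
time: 2.42
position: [0.5088, -0.0944, 0.2057]
eef_rot: [0.698, 0.113, 0.698, -0.114]
force: [0.0, 0.4, -0.2]
width: 0.0883
```

```bash
cat >> h.py <<'E'
from scipy.spatial.transform import Rotation as Rot
def pose():
    o=manip.get_obs(); q=o['eef_rot']
    return np.array(o['position']),Rot.from_quat([q[1],q[2],q[3],q[0]]).as_matrix(),o
def wray(col,row,z,p,M):
    c=vision.get_calibration('wrist'); m=np.array(c['mount'])
    d=np.array([(col-c['cx'])/c['fx'],(row-c['cy'])/c['fy'],1.])
    w=M@m[:3,:3]@d; o=M@m[:3,3]+p
    return o+w*(z-o[2])/w[2]
def wproj(X,p,M):
    c=vision.get_calibration('wrist'); m=np.array(c['mount'])
    t=M.T@(np.array(X)-p); v=m[:3,:3].T@(t-m[:3,3])
    return c['fx']*v[0]/v[2]+c['cx'],c['fy']*v[1]/v[2]+c['cy']
def yaw(a,b): return np.degrees(np.arctan2(a[1]-b[1],a[0]-b[0]))
def ty(M): return np.degrees(np.arctan2(M[1,1],M[0,1]))
E
python3 - <<'E'
from h import *
p,M,o=pose(); print(p,ty(M),o['joint_positions'])
snap('wrist','w1')
for k in ['spanner','saddle']:
    for r in vision.cut_out(k,'wrist'):
        rc=cv2.minAreaRect(np.argwhere(r['pixels'])[:,::-1].astype(np.float32)); print(k,r['p'],r['centre'],r['pixels'].sum(),rc)
E
```

```text
[ 0.50879461 -0.09436656  0.20574275] 71.5279826680649 [-2.31497684e-01  2.68609164e-03  1.99320734e+00 -4.64537168e-05
  1.14487140e+00 -1.47987730e+00]
spanner 0.63 [196.5, 278.1] 1270 ((277.4552917480469, 198.71597290039062), (17.715435028076172, 74.23016357421875), 3.5763344764709473)
saddle 0.8 [192.4, 285.4] 3663 ((279.19732666015625, 192.6425323486328), (59.65021514892578, 88.09223175048828), 6.788974761962891)
```

View pics/w1.png

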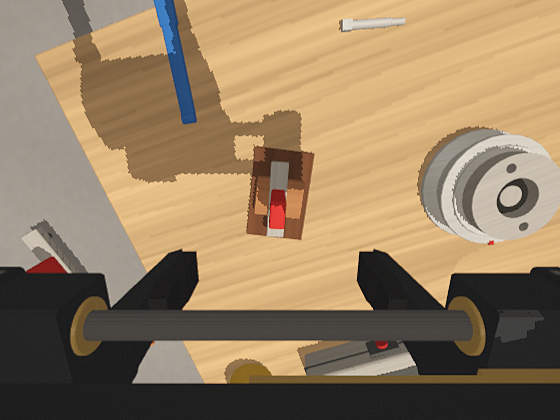

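Run:
```python
from h import *
im=cv2.imread('pics/w1.png'); cv2.imwrite('pics/w1c.png',cv2.hconcat([cv2.resize(im[140:250,235:325],None,fx=5,fy=5,interpolation=cv2.INTER_CUBIC)[:550],cv2.resize(im[140:250,470:560],None,fx=3.7,fy=5,interpolation=cv2.INTER_CUBIC)[:550]]))
p,M,o=pose()
a,b=wray(280.5,162,.028,p,M),wray(276,237,.028,p,M); print(a,b,(a+b)/2,np.linalg.norm(a-b),yaw(b,a))
a,b=wray(512,168,.0615,p,M),wray(523,225,.0615,p,M); print(a,b,(a+b)/2,np.linalg.norm(a-b),yaw(b,a))
print(wray(491,242,.01,p,M))
```

```text
[ 0.47453896 -0.08017875  0.028     ] [ 0.55216157 -0.11136792  0.028     ] [ 0.51335027 -0.09577333  0.028     ] 0.08365425239962589 -21.8905194891529
[0.54423076 0.12296893 0.0615    ] [0.6051026  0.12774984 0.0615    ] [0.57466668 0.12535938 0.0615    ] 0.061059292326550316 4.490822593582001
[0.64689173 0.127097   0.01      ]
```

View pics/w1c.png

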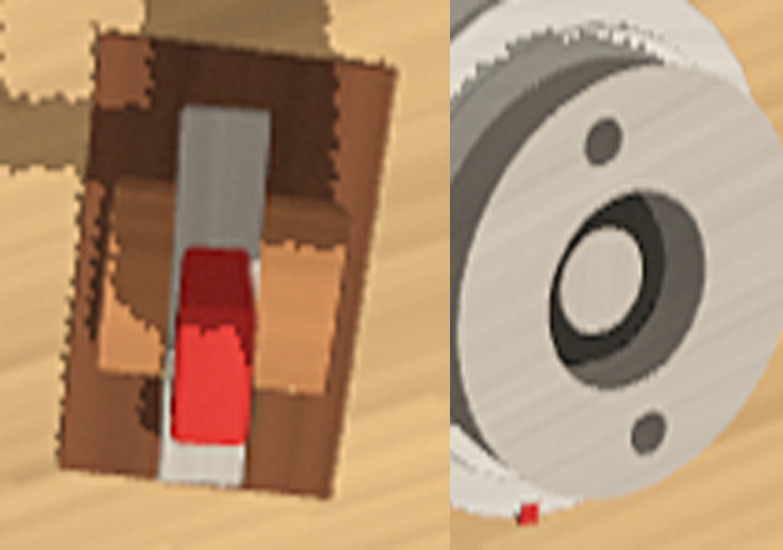

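Emit:
{"name": "step_arm", "arguments": {
  "plan": [
    {"hand": 1,"x": 0.3,"y": -0.2,"z": -3.5,"twist": -2},
    {"hand": 1,"x": 0,"y": 0,"z": -3.5,"twist": 0},
    {"hand": 1,"x": 0,"y": 0,"z": -3.5,"twist": 0},
    {"hand": 1,"x": 0,"y": 0,"z": -3,"twist": 0},
    {"hand": 1,"x": 0,"y": 0,"z": -2.1,"twist": 0}
  ]
}}

```text
time: 3.2
position: [0.5107, -0.0987, 0.0488]
eef_rot: [0.695, 0.128, 0.696, -0.129]
force: [-0.5, -0.7, -0.6]
width: 0.0882
```

Emit:
{"name": "step_arm", "arguments": {
  "plan": [
    {"hand": 0.5,"x": 0,"y": 0,"z": 0,"twist": 0},
    {"hand": 0,"x": 0,"y": 0,"z": 0,"twist": 0},
    {"hand": 0,"x": 0,"y": 0,"z": 0,"twist": 0},
    {"hand": 0,"x": 0,"y": 0,"z": 0,"twist": 0},
    {"hand": 0,"x": 0,"y": 0,"z": 0,"twist": 0}
  ]
}}

```text
time: 3.82
position: [0.5117, -0.0975, 0.0503]
eef_rot: [0.696, 0.127, 0.695, -0.127]
force: [-1.1, -0.1, 0.0]
width: 0.0403
```

Emit:
{"name": "step_arm", "arguments": {
  "plan": [
    {"hand": 0,"x": 0,"y": 0,"z": 0,"twist": 0},
    {"hand": 0,"x": 0,"y": 0,"z": 0,"twist": 0},
    {"hand": 0,"x": 0,"y": 0,"z": 0,"twist": 0},
    {"hand": 0,"x": 0,"y": 0,"z": 0,"twist": 0},
    {"hand": 0,"x": 0,"y": 0,"z": 0,"twist": 0}
  ]
}}

```text
time: 4.45
position: [0.5113, -0.0973, 0.0497]
eef_rot: [0.695, 0.128, 0.696, -0.127]
force: [-0.6, 1.8, 0.5]
width: 0.0177
```

Run:
```python
from h import *
p,M,o=pose(); print(p,ty(M),o['width'],o['force'])
```

```text
[ 0.51133522 -0.09732317  0.04969493] 69.22367633152355 0.01771506716552578 [-0.62823121  1.83760771  0.46047604]
```

Emit:
{"name": "step_arm", "arguments": {
  "plan": [
    {"hand": 0,"x": 0,"y": 0,"z": 0,"twist": 0},
    {"hand": 0,"x": 0,"y": 0,"z": 0,"twist": 0},
    {"hand": 0,"x": 0,"y": 0,"z": 1,"twist": 0},
    {"hand": 0,"x": 0,"y": 0,"z": 3,"twist": 0},
    {"hand": 0,"x": 0,"y": 0,"z": 3,"twist": 0}
  ]
}}

```text
time: 5.08
position: [0.5108, -0.0976, 0.1204]
eef_rot: [0.695, 0.127, 0.696, -0.128]
force: [0.4, -0.7, -0.6]
width: 0.0175
```

Emit:
{"name": "step_arm", "arguments": {
  "plan": [
    {"hand": 0,"x": 0,"y": 0,"z": 3,"twist": 0},
    {"hand": 0,"x": 0.5,"y": 3,"z": 0,"twist": 5},
    {"hand": 0,"x": 0.5,"y": 3,"z": 0,"twist": 5},
    {"hand": 0,"x": 0.5,"y": 3,"z": 0,"twist": 5},
    {"hand": 0,"x": 0.5,"y": 3,"z": 0,"twist": 5}
  ]
}}

```text
time: 5.7
position: [0.5313, 0.0232, 0.1502]
eef_rot: [0.707, 0.004, 0.707, -0.004]
force: [-0.6, 0.1, -1.4]
width: 0.0174
```

Run:
```python
from h import *
p,M,o=pose(); print(p,ty(M),o['width'],o['force'])
im=snap('wrist','w2')
cv2.imwrite('pics/w2c.png',cv2.resize(cv2.imread('pics/w2.png')[120:400,120:440],None,fx=2,fy=2,interpolation=cv2.INTER_CUBIC))
for r in vision.cut_out('spanner','wrist'): print(r['p'],r['centre'])
```

```text
[0.53133134 0.02316958 0.15020187] 89.38719848240981 0.017429821973095422 [-0.63765786  0.11128838 -1.3850239 ]
0.62 [261.0, 278.6]
```

View pics/w2.png

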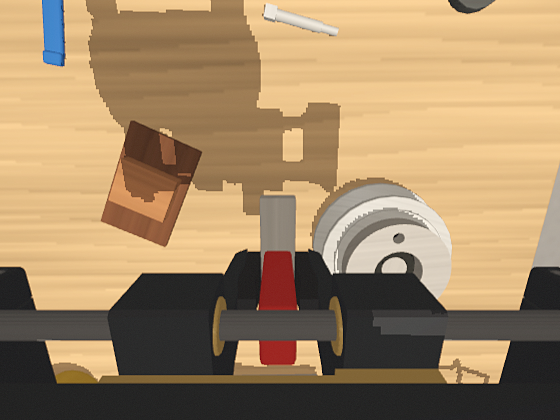

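Wrist view: spanner is held straight. Bar near end is at row 195 (cols 261–296), hub at (395,265), far hole not yet in view.

Run:
```python
from h import *
p,M,o=pose()
for off in (-.004,-.002,0,.002,.004):
  r=[]
  for x in (.0217,.0297):
    for z in (-.04,.04):
      for y in (-.009,.009): r.append(np.round(wproj(p+M@np.array([x,y,z+off]),p,M),1))
  print(off,[tuple(map(float,v)) for v in r])
im=cv2.imread('pics/w2.png')
for c in (268,278,288): print(c,[tuple(int(v) for v in im[r,c]) for r in range(190,203)])
for c in (268,278,288): print(c,[int(im[r,c].sum()) for r in range(355,376)])
print([int(im[215,c].sum()) for c in range(255,303)])
print([int(im[240,c].sum()) for c in range(255,303)])
print([int(im[199,c].sum()) for c in range(255,303)])
```

```text
-0.004 [(261.4, 186.7), (295.8, 186.8), (263.4, 316.7), (293.2, 316.7), (262.2, 183.6), (294.9, 183.7), (264.0, 308.6), (292.6, 308.7)]
-0.002 [(261.5, 190.5), (295.7, 190.5), (263.5, 319.5), (293.2, 319.5), (262.2, 187.2), (294.8, 187.2), (264.0, 311.4), (292.5, 311.4)]
0 [(261.5, 194.2), (295.6, 194.2), (263.5, 322.3), (293.1, 322.3), (262.3, 190.8), (294.8, 190.8), (264.1, 314.1), (292.5, 314.1)]
0.002 [(261.6, 197.8), (295.5, 197.9), (263.5, 325.1), (293.1, 325.1), (262.3, 194.3), (294.7, 194.3), (264.1, 316.8), (292.4, 316.8)]
0.004 [(261.6, 201.5), (295.5, 201.5), (263.6, 327.8), (293.0, 327.8), (262.4, 197.8), (294.6, 197.8), (264.1, 319.4), (292.4, 319.4)]
268 [(117, 168, 208), (134, 189, 230), (134, 190, 230), (139, 197, 237), (130, 179, 217), (107, 131, 152), (98, 107, 112), (101, 109, 118), (111, 121, 131), (119, 131, 140), (117, 130, 140), (118, 131, 140), (117, 131, 139)]
278 [(67, 103, 131), (117, 169, 209), (139, 195, 235), (140, 198, 238), (129, 179, 217), (105, 128, 150), (100, 106, 112), (104, 113, 121), (116, 129, 138), (122, 135, 144), (123, 135, 145), (121, 133, 
[... 601 characters left out ...]
13, 369, 393, 399, 396, 398, 396, 390, 390, 389, 387, 388, 390, 391, 401, 397, 406, 409, 406, 396, 394, 396, 399, 402, 398, 396, 397, 397, 391, 392, 390, 392, 388, 389, 387, 367, 403, 591, 566, 562, 562, 564, 560, 563]
[609, 609, 613, 619, 615, 474, 366, 395, 396, 398, 396, 396, 390, 386, 388, 387, 388, 391, 399, 400, 401, 410, 406, 397, 391, 399, 397, 398, 399, 399, 393, 390, 396, 391, 392, 392, 388, 385, 378, 379, 517, 626, 613, 608, 608, 607, 608, 607]
[364, 363, 364, 360, 351, 397, 402, 398, 398, 394, 396, 392, 392, 390, 390, 389, 393, 394, 400, 400, 410, 417, 409, 401, 396, 395, 401, 400, 400, 399, 398, 395, 397, 397, 394, 395, 392, 393, 390, 372, 409, 576, 591, 582, 583, 583, 581, 583]
```

Emit:
{"name": "step_arm", "arguments": {
  "plan": [
    {"hand": 0,"x": 2.3,"y": 2,"z": 0,"twist": 1},
    {"hand": 0,"x": 2.3,"y": 2,"z": 0,"twist": 1},
    {"hand": 0,"x": 2.3,"y": 2,"z": 0,"twist": 1},
    {"hand": 0,"x": 2.3,"y": 2,"z": 0,"twist": 1},
    {"hand": 0,"x": 2.3,"y": 2,"z": 0,"twist": 1}
  ]
}}

```text
time: 6.42
position: [0.6469, 0.1219, 0.1498]
eef_rot: [0.707, -0.026, 0.707, 0.025]
force: [0.3, -0.4, -0.6]
width: 0.0175
```

Run:
```python
from h import *
snap('wrist')
p,M,o=pose(); print(p,ty(M),o['width'],o['force'],o['joint_vel'].round(3))
im=snap('wrist','w3')
b=cv2.imread('pics/w3.png')
cv2.imwrite('pics/w3c.png',cv2.resize(b[40:240,180:380],None,fx=3,fy=3,interpolation=cv2.INTER_CUBIC))
c=[wproj((.5725,.122,.0615),p,M),wproj((.6025,.1245,.0615),p,M),wproj((.5425,.1195,.0615),p,M)];print(c)
# dark blobs
g=cv2.cvtColor(b,cv2.COLOR_BGR2GRAY)
n,l,s,ce=cv2.connectedComponentsWithStats(((g<115)).astype(np.uint8))
for i in range(1,n):
    if 25<s[i,4]<3000 and ce[i][1]<240: print(s[i],ce[i])
```

```text
[0.64986545 0.12433061 0.1501761 ] 94.24284163217592 0.01731605964826942 [ 4.63968143  1.83651747 -0.37267827] [-0.017 -0.044  0.049 -0.011  0.011 -0.012]
[(np.float64(282.8809521071173), np.float64(120.09676565983155)), (np.float64(282.99266975875486), np.float64(162.86157674964704)), (np.float64(282.7591734318926), np.float64(73.48065831767548))]
[267  57  14  15 164] [273.73780488  64.31097561]
[ 247   84   56   59 1914] [274.3322884  112.99059561]
[270 153  13  12 119] [275.87394958 158.94117647]
[251 180   7   8  44] [254.11363636 183.81818182]
[245 183   3  27  28] [246.28571429 196.03571429]
[265 195  30   3  38] [279.26315789 196.18421053]
```

View pics/w3c.png

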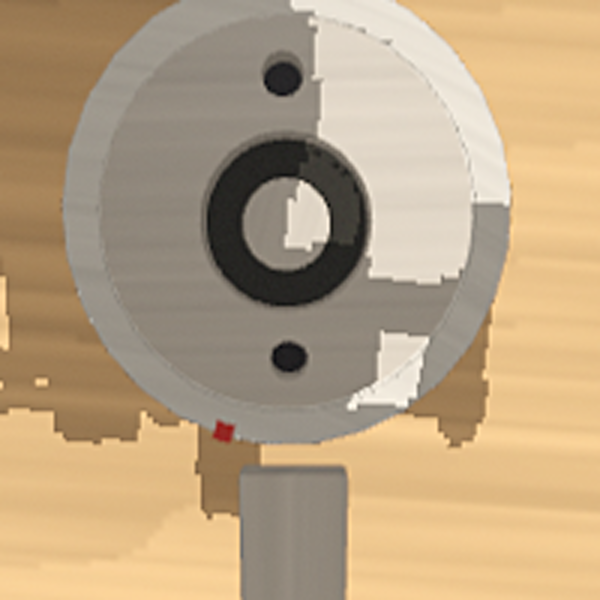

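Ring from wrist: holes at about (274.3,64.7) and (276.3,159.0) in full-image pixels, bar end at row ~196, bore midway.

Run:
```python
from h import *
p,M,o=pose(); print(p,ty(M),o['force'])
a,b=wray(274.3,64.7,.0615,p,M),wray(276.3,159.0,.0615,p,M); c=(a+b)/2
print(a,b,c,np.linalg.norm(a-b),yaw(b,a))
# refine by solving for z too
for z in (.055,.058,.065): 
    A,B=wray(274.3,64.7,z,p,M),wray(276.3,159,z,p,M); print(z,np.linalg.norm(A-B),(A+B)/2)
s=p+M@np.array([.03,-.0002,.002]); print('spanner',s,'shift',c-s, 'tool z',M[:,2],M[:,0])
```

```text
[0.64833562 0.1231715  0.15002451] 94.24517764894621 [-0.53248159 -0.12152206 -1.10159269]
[0.53585949 0.11214036 0.0615    ] [0.59835418 0.11810649 0.0615    ] [0.56710684 0.11512342 0.0615    ] 0.06277883283221061 5.453288984292146
0.055 0.06465224142926664 [0.56697271 0.11507229 0.055     ]
0.058 0.06378759130754848 [0.56703462 0.11509589 0.058     ]
0.065 0.061770074356872845 [0.56717906 0.11515096 0.065     ]
spanner [0.65040025 0.12312399 0.12002826] shift [-0.08329341 -0.00800057 -0.05852826] tool z [0.99725471 0.07402444 0.00184848] [ 1.84393830e-03  1.29701122e-04 -9.99998292e-01]
```

Run:
```python
from h import *
import h
P=[];pix=[]
for i in range(4):
    p,M,o=pose(); b=snap('wrist').astype(int).sum(2)/3
    P.append(p); print(p.round(4),round(ty(M),2),o['force'].round(1))
p=np.mean(P[1:],0); print('mean',p)
cal=vision.get_calibration('wrist')
def wr(col,row,z,s):
    m=np.array(cal['mount']); f=cal['fx']*s
    w=M@m[:3,:3]@np.array([(col-cal['cx'])/f,(row-cal['cy'])/f,1]); o=M@m[:3,3]+p
    return o+w*(z-o[2])/w[2]
for s in (1,1.045):
    A,B=wr(274.3,64.7,.0615,s),wr(276.3,159,.0615,s); c=(A+B)/2
    # near bar end: bottom edge row194.7, top edge row 197.7 ; bar cols 260.2..295.5
    e=wr(277.9,197.7,p[2]-.0217,s); t=M.T@(e-p)
    print(s,'L',np.linalg.norm(A-B),'c',c,'bar end in tool',t, 'off',t[2]+.04)
    sp=p+M@np.array([.03,t[1],t[2]+.04]); print('  spanner',sp,'shift',(c-sp)*100,'cm')
```

```text
[0.6483 0.1232 0.15  ] 94.25 [-0.5 -0.1 -1.1]
[0.6469 0.1222 0.1497] 94.23 [-1.1  0.  -1.3]
[0.646  0.1217 0.1494] 94.2 [-0.2 -0.3 -1.7]
[0.6456 0.1214 0.1493] 94.18 [ 0.1 -0.2 -1.3]
mean [0.6461701  0.12178037 0.1494796 ]
1 L 0.06270615041166817 c [0.56462897 0.11373494 0.0615    ] bar end in tool [ 0.02175899 -0.00029214 -0.03812238] off 0.0018776153843094168
  spanner [0.64801963 0.12159916 0.11947698] shift [-8.33906554 -0.78642161 -5.79769813] cm
1.045 L 0.06048688162771686 c [0.56738636 0.11399214 0.0615    ] bar end in tool [ 0.02175848 -0.00030479 -0.03778789] off 0.0022121070276798285
  spanner [0.64835415 0.12161092 0.11947648] shift [-8.09677913 -0.76187816 -5.79764759] cm
```

Run:
```python
from h import *
snap('wrist')
p,M,o=pose(); im=snap('wrist','w4'); p2=pose()[0]; print(p,p2,ty(M))
b=cv2.imread('pics/w4.png'); g=cv2.cvtColor(b,cv2.COLOR_BGR2GRAY)
n,l,s,ce=cv2.connectedComponentsWithStats((g<115).astype(np.uint8))
for i in range(1,n):
    if 25<s[i,4]<3000 and ce[i][1]<240: print(s[i],ce[i])
for r in (210,230): print([int(v) for v in g[r,255:303]])
print([int(v) for v in g[190:202,278]])
cv2.imwrite('pics/w4c.png',cv2.resize(b[40:240,180:380],None,fx=3,fy=3,interpolation=cv2.INTER_CUBIC))
```

```text
[0.64537369 0.12139506 0.14946915] [0.64547733 0.12148244 0.14961317] 94.16739102566751
[272  66  13  15 162] [277.92592593  73.10493827]
[ 251   93   56   58 1858] [278.33692142 121.18945102]
[274 161  13  12 117] [279.72649573 166.31623932]
[254 187   8   8  42] [257.69047619 190.4047619 ]
[119, 120, 120, 119, 116, 134, 137, 137, 136, 136, 137, 136, 133, 134, 134, 135, 134, 135, 136, 138, 140, 141, 138, 137, 136, 137, 137, 138, 136, 137, 137, 137, 136, 135, 136, 135, 133, 134, 132, 126, 141, 208, 199, 197, 196, 195, 195, 195]
[211, 211, 212, 213, 213, 140, 130, 136, 137, 137, 137, 137, 135, 134, 135, 134, 134, 135, 137, 138, 140, 142, 139, 137, 134, 136, 136, 138, 137, 136, 136, 135, 135, 135, 136, 135, 134, 135, 133, 126, 157, 212, 204, 203, 202, 202, 202, 202]
[146, 147, 148, 149, 146, 124, 113, 120, 131, 139, 138, 138]
```

View pics/w4c.png

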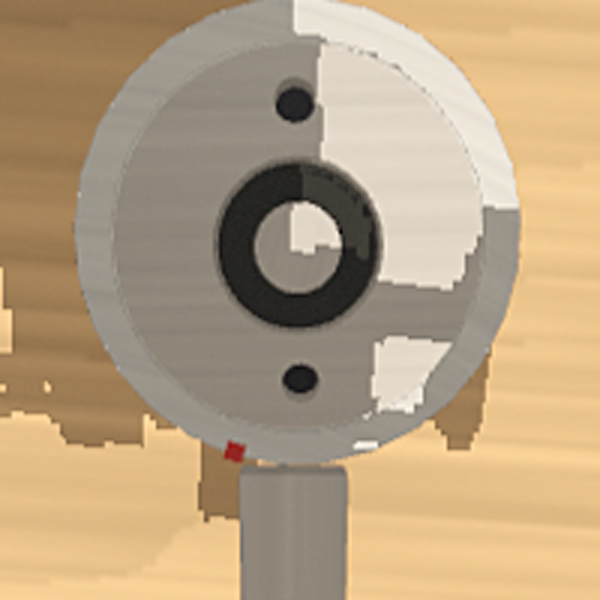

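Run:
```python
from h import *
p,M,o=pose(); cal=vision.get_calibration('wrist'); p=np.array([.6454,.12145,.1496])
def wr(col,row,z,s):
    m=np.array(cal['mount']); f=cal['fx']*s
    w=M@m[:3,:3]@np.array([(col-cal['cx'])/f,(row-cal['cy'])/f,1]); o=M@m[:3,3]+p
    return o+w*(z-o[2])/w[2]
for s in (1,1.03,1.05):
    A,B=wr(278.3,73.3,.0615,s),wr(280,167.7,.0615,s); c=(A+B)/2
    t=M.T@(wr(277.9,197.7,p[2]-.0217,s)-p)
    sp=p+M@np.array([.03,t[1],t[2]+.04]); print(s,np.linalg.norm(A-B),yaw(B,A),c,t[2]+.04,t[1],'shift',(c-sp)*100)
print(ty(M), p+0)
```

```text
1 0.06383105968450706 5.3930403037121035 [0.56952787 0.11659406 0.0615    ] 0.0018713392103629212 -0.00029203133470186014 shift [-7.77349142 -0.46881325 -5.80985157]
1.03 0.06228052017071294 5.387270880750941 [0.57125462 0.11668506 0.0615    ] 0.002097535701186641 -0.00030058444344854796 shift [-7.62343844 -0.46050344 -5.80983252]
1.05 0.061287707953323195 5.383607742143568 [0.57235641 0.11674317 0.0615    ] 0.0022412524805841064 -0.0003060187684393153 shift [-7.52763308 -0.45519465 -5.80982042]
94.16660955443882 [0.6454  0.12145 0.1496 ]
```

Emit:
{"name": "step_arm", "arguments": {
  "plan": [
    {"hand": 0,"x": -2.5,"y": -0.15,"z": -1,"twist": 1},
    {"hand": 0,"x": -2.5,"y": -0.15,"z": -1,"twist": 0},
    {"hand": 0,"x": -1.5,"y": -0.1,"z": -0.8,"twist": 0},
    {"hand": 0,"x": -0.8,"y": 0,"z": -0.7,"twist": 0},
    {"hand": 0,"x": -0.3,"y": 0,"z": -0.3,"twist": 0}
  ]
}}

```text
time: 7.45
position: [0.5698, 0.1182, 0.1115]
eef_rot: [0.706, -0.032, 0.706, 0.032]
force: [-0.3, 0.5, -0.4]
width: 0.0175
```

Emit:
{"name": "step_arm", "arguments": {
  "plan": [
    {"hand": 0,"x": 0,"y": 0,"z": 0,"twist": 0},
    {"hand": 0,"x": 0,"y": 0,"z": 0,"twist": 0},
    {"hand": 0,"x": 0,"y": 0,"z": 0,"twist": 0},
    {"hand": 0,"x": 0,"y": 0,"z": 0,"twist": 0},
    {"hand": 0,"x": 0,"y": 0,"z": 0,"twist": 0}
  ]
}}

```text
time: 8.07
position: [0.5705, 0.1185, 0.1117]
eef_rot: [0.706, -0.032, 0.706, 0.032]
force: [-0.4, -0.9, -1.4]
width: 0.0177
```

Run:
```python
from h import *
p,M,o=pose(); print(p,ty(M),o['force'],o['joint_vel'].round(3))
snap('scene','s5'); snap('wrist','w5')
a=cv2.imread('pics/s5.png')[130:240,310:450]; b=cv2.imread('pics/w5.png')[130:330,180:380]
cv2.imwrite('pics/c5.png',cv2.hconcat([cv2.resize(a,(509,400),interpolation=cv2.INTER_CUBIC),cv2.resize(b,(400,400),interpolation=cv2.INTER_CUBIC)])[:, :800])
```

```text
[0.57046839 0.11851609 0.11173432] 95.22982707495362 [-0.44485814 -0.93203941 -1.38549311] [-0.    -0.001  0.005  0.002 -0.002 -0.   ]
```

View pics/c5.png

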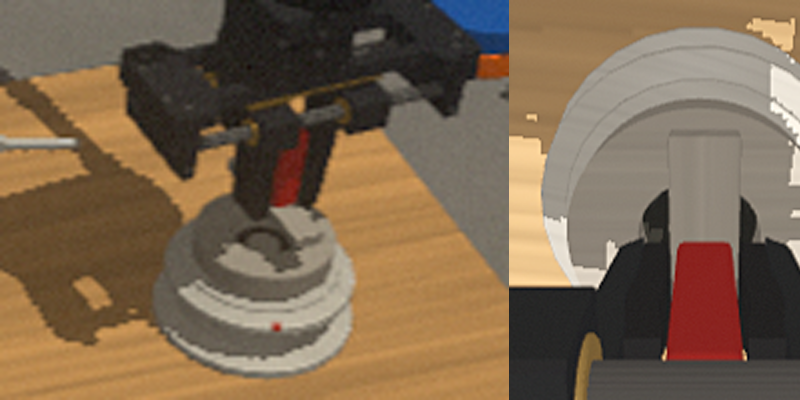

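The view shows the bar over the ring, with the bore's edges at crop columns ~642 and ~757 against a bar centred at ~704. The bar therefore sits about 1.3 mm too far in +y, which agrees with the earlier wrist estimate.

Emit:
{"name": "step_arm", "arguments": {
  "plan": [
    {"hand": 0,"x": -0.15,"y": -0.15,"z": -0.5,"twist": 0},
    {"hand": 0,"x": 0,"y": 0,"z": -0.4,"twist": 0},
    {"hand": 0,"x": 0,"y": 0,"z": -0.2,"twist": 0},
    {"hand": 0,"x": 0,"y": 0,"z": -0.1,"twist": 0},
    {"hand": 0,"x": 0,"y": 0,"z": 0,"twist": 0}
  ]
}}

```text
time: 8.8
position: [0.5688, 0.117, 0.0996]
eef_rot: [0.706, -0.032, 0.706, 0.032]
force: [0.2, -0.1, -1.1]
width: 0.0175
```

Emit:
{"name": "step_arm", "arguments": {
  "plan": [
    {"hand": 0,"x": 0,"y": 0,"z": -0.05,"twist": 0},
    {"hand": 0,"x": 0,"y": 0,"z": -0.05,"twist": 0},
    {"hand": 0,"x": 0,"y": 0,"z": 0,"twist": 0},
    {"hand": 0,"x": 0,"y": 0,"z": 0,"twist": 0},
    {"hand": 0,"x": 0,"y": 0,"z": 0,"twist": 0}
  ]
}}

```text
time: 9.43
position: [0.5688, 0.117, 0.0987]
eef_rot: [0.706, -0.032, 0.706, 0.032]
force: [-0.7, -0.1, -2.1]
width: 0.0172
```

Emit:
{"name": "step_arm", "arguments": {
  "plan": [
    {"hand": 0,"x": 0,"y": 0,"z": -0.05,"twist": 0},
    {"hand": 0,"x": 0,"y": 0,"z": -0.05,"twist": 0},
    {"hand": 0,"x": 0,"y": 0,"z": -0.05,"twist": 0},
    {"hand": 0,"x": 0,"y": 0,"z": 0,"twist": 0},
    {"hand": 0,"x": 0,"y": 0,"z": 0,"twist": 0}
  ]
}}

```text
time: 10.05
position: [0.5688, 0.117, 0.0972]
eef_rot: [0.706, -0.032, 0.706, 0.032]
force: [0.6, -0.1, -1.5]
width: 0.0177
```

Emit:
{"name": "step_arm", "arguments": {
  "plan": [
    {"hand": 0,"x": 0,"y": 0,"z": -0.05,"twist": 0},
    {"hand": 0,"x": 0,"y": 0,"z": -0.05,"twist": 0},
    {"hand": 0,"x": 0,"y": 0,"z": -0.05,"twist": 0},
    {"hand": 0,"x": 0,"y": 0,"z": 0,"twist": 0},
    {"hand": 0,"x": 0,"y": 0,"z": 0,"twist": 0}
  ]
}}

```text
time: 10.68
position: [0.5688, 0.117, 0.0957]
eef_rot: [0.706, -0.032, 0.706, 0.032]
force: [0.3, 0.3, -1.4]
width: 0.0178
```

Run:
```python
from h import *
for i in range(3):
    p,M,o=pose(); print(p.round(4),o['force'].round(2),o['wrist_torque'].round(3),ty(M)); snap('scene')
```

```text
[0.5688 0.117  0.0957] [ 0.26  0.26 -1.43] [ 0.092 -0.171  0.018] 95.22984969757375
[0.5688 0.117  0.0957] [ 0.23 -0.26 -2.02] [ 0.041 -0.114  0.005] 95.23117009870923
[0.5689 0.117  0.0957] [ 0.31  0.68 -0.61] [ 0.054 -0.13  -0.038] 95.22972010336916
```

Emit:
{"name": "step_arm", "arguments": {
  "plan": [
    {"hand": 0,"x": 0,"y": 0,"z": -0.1,"twist": 0},
    {"hand": 0,"x": 0,"y": 0,"z": -0.1,"twist": 0},
    {"hand": 0,"x": 0,"y": 0,"z": -0.1,"twist": 0},
    {"hand": 0,"x": 0,"y": 0,"z": 0,"twist": 0},
    {"hand": 0,"x": 0,"y": 0,"z": 0,"twist": 0}
  ]
}}

```text
time: 11.45
position: [0.5688, 0.117, 0.0927]
eef_rot: [0.706, -0.032, 0.706, 0.032]
force: [0.0, 0.2, -1.4]
width: 0.0174
```

Emit:
{"name": "step_arm", "arguments": {
  "plan": [
    {"hand": 0,"x": 0,"y": 0,"z": -0.05,"twist": 0},
    {"hand": 0,"x": 0,"y": 0,"z": -0.05,"twist": 0},
    {"hand": 0,"x": 0,"y": 0,"z": 0,"twist": 0},
    {"hand": 0,"x": 0,"y": 0,"z": 0,"twist": 0},
    {"hand": 0,"x": 0,"y": 0,"z": 0,"twist": 0}
  ]
}}

```text
time: 12.08
position: [0.5688, 0.117, 0.0917]
eef_rot: [0.706, -0.032, 0.706, 0.032]
force: [0.1, 0.1, -1.2]
width: 0.0176
```

Run:
```python
from h import *
for i in range(3):
    p,M,o=pose(); print(p.round(4),o['force'].round(2),o['wrist_torque'].round(3),ty(M)); snap('scene')
```

```text
[0.5688 0.117  0.0917] [ 0.1   0.11 -1.24] [ 0.055 -0.17  -0.03 ] 95.2330363547188
[0.5688 0.117  0.0917] [-0.49  1.34 -1.65] [ 0.056 -0.119  0.017] 95.22837246065203
[0.5689 0.117  0.0917] [ 0.36 -0.23 -1.57] [ 0.067 -0.159  0.003] 95.22957018573545
```

Emit:
{"name": "step_arm", "arguments": {
  "plan": [
    {"hand": 0,"x": 0,"y": 0,"z": -0.05,"twist": 0},
    {"hand": 0,"x": 0,"y": 0,"z": -0.05,"twist": 0},
    {"hand": 0,"x": 0,"y": 0,"z": 0,"twist": 0},
    {"hand": 0,"x": 0,"y": 0,"z": 0,"twist": 0},
    {"hand": 0,"x": 0,"y": 0,"z": 0,"twist": 0}
  ]
}}

```text
time: 12.85
position: [0.5689, 0.117, 0.0909]
eef_rot: [0.706, -0.032, 0.706, 0.032]
force: [-0.8, -1.2, 0.4]
width: 0.017
```

Run:
```python
from h import *
for i in range(3):
    p,M,o=pose(); print(p.round(4),o['force'].round(2),o['wrist_torque'].round(3),ty(M)); snap('scene')
snap('wrist','w6'); 
snap('scene','s6');a=cv2.imread('pics/s6.png')[130:240,310:450]; b=cv2.imread('pics/w6.png')[130:330,180:380]
cv2.imwrite('pics/c6.png',cv2.hconcat([cv2.resize(a,(509,400),interpolation=cv2.INTER_CUBIC),cv2.resize(b,(400,400),interpolation=cv2.INTER_CUBIC)])[:, :800])
```

```text
[0.5689 0.117  0.0909] [-0.84 -1.23  0.36] [0.082 0.021 0.011] 95.23184569565026
[0.5689 0.117  0.0908] [-0.28  0.01  0.53] [ 0.109 -0.036  0.046] 95.23348960153186
[0.5689 0.117  0.0908] [-0.4  -0.09  1.59] [ 0.034 -0.06  -0.019] 95.22766739715449
```

View pics/c6.png

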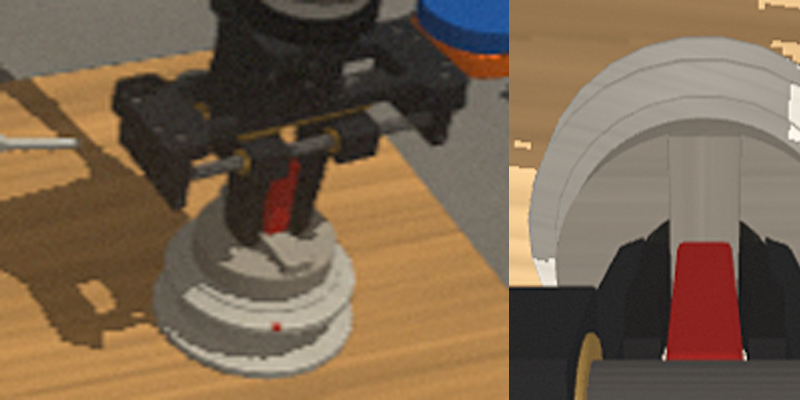

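The bar is down on the ring with a light reaction of about 2 N and the pins are in. I'll turn clockwise in small steps.

Emit:
{"name": "step_arm", "arguments": {
  "plan": [
    {"hand": 0,"x": 0,"y": 0.01,"z": 0,"twist": -2},
    {"hand": 0,"x": 0,"y": 0.01,"z": 0,"twist": -2},
    {"hand": 0,"x": 0,"y": 0.01,"z": 0,"twist": -2},
    {"hand": 0,"x": 0,"y": 0.01,"z": 0,"twist": -2},
    {"hand": 0,"x": 0,"y": 0.01,"z": 0,"twist": -2}
  ]
}}

```text
time: 13.72
position: [0.5691, 0.1171, 0.0908]
eef_rot: [0.707, 0.03, 0.706, -0.03]
force: [2.1, -3.5, 2.4]
width: 0.0176
```

```bash
cat > s.py <<'E'
from h import *
for i in range(3):
    p,M,o=pose(); print(p.round(4),o['force'].round(2),o['wrist_torque'].round(3),ty(M).round(2),o['width'].round(4)); snap('scene')
E
python3 s.py
```

```text
Traceback (most recent call last):
  File "s.py", line 3, in <module>
    p,M,o=pose(); print(p.round(4),o['force'].round(2),o['wrist_torque'].round(3),ty(M).round(2),o['width'].round(4)); snap('scene')
                                                                                                 ^^^^^^^^^^^^^^^^
AttributeError: 'float' object has no attribute 'round'
```

```bash
sed -i "s/,o\['width'\].round(4)//" s.py; python3 s.py
```

```text
[0.5691 0.1171 0.0908] [ 2.14 -3.53  2.39] [-0.576 -0.314  0.12 ] 85.11
[0.5691 0.1171 0.0908] [ 1.41 -3.88  1.35] [-0.569 -0.308  0.121] 85.05
[0.5691 0.1171 0.0908] [ 1.62 -4.79  1.44] [-0.671 -0.363  0.182] 85.18
```

Emit:
{"name": "step_arm", "arguments": {
  "plan": [
    {"hand": 0,"x": 0.01,"y": -0.03,"z": 0,"twist": -2},
    {"hand": 0,"x": 0.01,"y": -0.02,"z": 0,"twist": -2},
    {"hand": 0,"x": 0,"y": 0.01,"z": 0,"twist": -2},
    {"hand": 0,"x": 0,"y": 0.01,"z": 0,"twist": -2},
    {"hand": 0,"x": 0,"y": 0.01,"z": 0,"twist": -2}
  ]
}}

```text
time: 14.5
position: [0.5691, 0.1172, 0.0908]
eef_rot: [0.701, 0.092, 0.701, -0.092]
force: [1.8, -3.4, -0.1]
width: 0.0173
```

```bash
python3 s.py
```

```text
[0.5691 0.1172 0.0908] [ 1.82 -3.43 -0.12] [-0.663 -0.377  0.228] 75.1
[0.5691 0.1172 0.0908] [ 1.24 -4.12  0.76] [-0.599 -0.374  0.199] 75.04
[0.5691 0.1172 0.0908] [ 1.88 -4.86  0.86] [-0.659 -0.361  0.143] 75.17
```

Emit:
{"name": "step_arm", "arguments": {
  "plan": [
    {"hand": 0,"x": 0.01,"y": -0.05,"z": -0.02,"twist": -1},
    {"hand": 0,"x": 0.01,"y": -0.03,"z": 0,"twist": -1},
    {"hand": 0,"x": 0,"y": 0,"z": 0,"twist": -1},
    {"hand": 0,"x": 0,"y": 0,"z": 0,"twist": -1},
    {"hand": 0,"x": 0,"y": 0,"z": 0,"twist": -1}
  ]
}}

```text
time: 15.28
position: [0.5692, 0.117, 0.0906]
eef_rot: [0.697, 0.122, 0.697, -0.122]
force: [1.6, 1.6, 1.4]
width: 0.0175
```

```bash
python3 s.py
```

```text
[0.5692 0.117  0.0906] [1.64 1.62 1.36] [ 0.284 -0.215  0.141] 70.16
[0.5692 0.117  0.0905] [-0.57  1.44  1.83] [ 0.4   -0.263  0.187] 70.13
[0.5692 0.1169 0.0906] [0.07 1.93 0.81] [ 0.453 -0.291  0.147] 70.19
```

Emit:
{"name": "step_arm", "arguments": {
  "plan": [
    {"hand": 0,"x": 0,"y": 0.02,"z": 0,"twist": -1},
    {"hand": 0,"x": 0,"y": 0.02,"z": 0,"twist": -1},
    {"hand": 0,"x": 0,"y": 0.01,"z": 0,"twist": -1},
    {"hand": 0,"x": 0,"y": 0,"z": 0,"twist": -1},
    {"hand": 0,"x": 0,"y": 0,"z": 0,"twist": 0}
  ]
}}

```text
time: 16.05
position: [0.5692, 0.117, 0.0905]
eef_rot: [0.692, 0.146, 0.692, -0.146]
force: [0.9, 1.0, 1.2]
width: 0.0176
```

```bash
python3 s.py
```

```text
[0.5692 0.117  0.0905] [0.95 1.04 1.19] [ 0.391 -0.241  0.18 ] 66.21
[0.5692 0.117  0.0905] [0.55 2.61 2.09] [ 0.367 -0.225  0.112] 66.22
[0.5692 0.117  0.0905] [0.03 2.07 2.28] [ 0.438 -0.207  0.142] 66.23
```

Emit:
{"name": "step_arm", "arguments": {
  "plan": [
    {"hand": 0,"x": 0,"y": 0.02,"z": 0,"twist": -1},
    {"hand": 0,"x": 0,"y": 0.01,"z": 0,"twist": -1},
    {"hand": 0,"x": 0,"y": 0.01,"z": 0,"twist": -1},
    {"hand": 0,"x": 0,"y": 0,"z": 0,"twist": -1},
    {"hand": 0,"x": 0,"y": 0,"z": 0,"twist": 0}
  ]
}}

```text
time: 16.82
position: [0.5692, 0.1172, 0.0905]
eef_rot: [0.686, 0.17, 0.686, -0.17]
force: [0.6, -0.3, 2.8]
width: 0.0173
```

```bash
python3 s.py
```

```text
[0.5692 0.1172 0.0905] [ 0.6  -0.34  2.83] [-0.054 -0.228  0.186] 62.21
[0.5692 0.1172 0.0905] [ 0.31 -0.78  1.77] [-0.029 -0.287  0.184] 62.23
[0.5692 0.1172 0.0905] [-0.    0.15  2.37] [-0.063 -0.224  0.203] 62.24
```

Emit:
{"name": "step_arm", "arguments": {
  "plan": [
    {"hand": 0,"x": 0,"y": 0,"z": 0,"twist": -1},
    {"hand": 0,"x": 0,"y": 0,"z": 0,"twist": -1},
    {"hand": 0,"x": 0,"y": 0,"z": 0,"twist": -1},
    {"hand": 0,"x": 0,"y": 0,"z": 0,"twist": 0},
    {"hand": 0,"x": 0,"y": 0,"z": 0,"twist": 0}
  ]
}}

```text
time: 17.6
position: [0.5692, 0.1173, 0.0905]
eef_rot: [0.682, 0.187, 0.682, -0.188]
force: [1.2, -1.6, 1.9]
width: 0.0175
```

```bash
python3 s.py
```

```text
[0.5692 0.1173 0.0905] [ 1.19 -1.58  1.88] [-0.252 -0.255  0.274] 59.24
[0.5693 0.1173 0.0905] [ 1.82 -1.96  1.54] [-0.299 -0.296  0.233] 59.24
[0.5692 0.1173 0.0905] [ 1.19 -2.66  1.62] [-0.331 -0.306  0.246] 59.24
```

Emit:
{"name": "step_arm", "arguments": {
  "plan": [
    {"hand": 0,"x": 0,"y": 0,"z": 0,"twist": -1},
    {"hand": 0,"x": 0,"y": 0,"z": 0,"twist": 0},
    {"hand": 0,"x": 0,"y": 0,"z": 0,"twist": -0.5},
    {"hand": 0,"x": 0,"y": 0,"z": 0,"twist": 0},
    {"hand": 0,"x": 0,"y": 0,"z": 0,"twist": 0}
  ]
}}

```text
time: 18.38
position: [0.5693, 0.1174, 0.0905]
eef_rot: [0.679, 0.196, 0.679, -0.197]
force: [1.3, -3.5, 2.2]
width: 0.0177
```

```bash
python3 s.py
```

```text
[0.5693 0.1174 0.0905] [ 1.28 -3.5   2.2 ] [-0.442 -0.296  0.392] 57.74
[0.5692 0.1173 0.0905] [ 1.44 -3.11  2.34] [-0.399 -0.235  0.303] 57.73
[0.5692 0.1173 0.0905] [ 0.92 -2.79  2.15] [-0.354 -0.25   0.321] 57.74
```

Torque rises steadily from 0.16 to 0.33 N m, so the ring is at its stop. I'll unload, then lift.

Emit:
{"name": "step_arm", "arguments": {
  "plan": [
    {"hand": 0,"x": 0,"y": 0,"z": 0,"twist": 1.5},
    {"hand": 0,"x": 0,"y": -0.02,"z": 0,"twist": 1.5},
    {"hand": 0,"x": 0,"y": 0,"z": 0,"twist": 0.5},
    {"hand": 0,"x": 0,"y": 0,"z": 0,"twist": 0},
    {"hand": 0,"x": 0,"y": 0,"z": 0,"twist": 0}
  ]
}}

```text
time: 19.15
position: [0.5692, 0.1173, 0.0905]
eef_rot: [0.685, 0.176, 0.685, -0.176]
force: [1.3, -1.9, 1.8]
width: 0.0177
```

```bash
python3 s.py
```

```text
[0.5692 0.1173 0.0905] [ 1.27 -1.86  1.83] [-0.291 -0.257  0.131] 61.22
[0.5692 0.1173 0.0905] [ 1.08 -1.98  2.4 ] [-0.353 -0.298  0.114] 61.22
[0.5693 0.1173 0.0905] [ 1.26 -1.87  1.45] [-0.267 -0.286  0.192] 61.22
```

Emit:
{"name": "step_arm", "arguments": {
  "plan": [
    {"hand": 0,"x": 0,"y": -0.02,"z": 0,"twist": 1},
    {"hand": 0,"x": 0,"y": -0.02,"z": 0,"twist": 1},
    {"hand": 0,"x": 0,"y": 0,"z": 0,"twist": 0.5},
    {"hand": 0,"x": 0,"y": 0,"z": 0,"twist": 0},
    {"hand": 0,"x": 0,"y": 0,"z": 0,"twist": 0}
  ]
}}

```text
time: 19.92
position: [0.5692, 0.1171, 0.0905]
eef_rot: [0.689, 0.161, 0.689, -0.161]
force: [0.4, 1.3, 1.7]
width: 0.0175
```

```bash
python3 s.py
```

```text
[0.5692 0.1171 0.0905] [0.41 1.29 1.67] [ 0.274 -0.265  0.035] 63.72
[0.5692 0.1171 0.0905] [-0.39  2.49  2.86] [ 0.258 -0.29   0.018] 63.72
[0.5692 0.1171 0.0905] [0.04 1.71 2.25] [ 0.233 -0.221  0.014] 63.72
```

Emit:
{"name": "step_arm", "arguments": {
  "plan": [
    {"hand": 0,"x": 0,"y": 0.01,"z": 0.2,"twist": 0},
    {"hand": 0,"x": 0,"y": 0,"z": 0.3,"twist": 0},
    {"hand": 0,"x": 0,"y": 0,"z": 0.5,"twist": 0},
    {"hand": 0,"x": 0,"y": 0,"z": 1,"twist": 0},
    {"hand": 0,"x": 0,"y": 0,"z": 2,"twist": 0}
  ]
}}

```text
time: 20.7
position: [0.568, 0.1166, 0.1306]
eef_rot: [0.688, 0.16, 0.69, -0.161]
force: [-0.5, -0.5, -1.1]
width: 0.0178
```

Emit:
{"name": "step_arm", "arguments": {
  "plan": [
    {"hand": 0,"x": 0,"y": 0,"z": 2,"twist": 0},
    {"hand": 0,"x": -1,"y": -3,"z": 0,"twist": 1},
    {"hand": 0,"x": -1,"y": -3,"z": 0,"twist": 1},
    {"hand": 0,"x": -1,"y": -3,"z": 0,"twist": 1},
    {"hand": 0,"x": -0.5,"y": -3,"z": 0,"twist": 1}
  ]
}}

```text
time: 21.32
position: [0.5342, -0.0039, 0.1523]
eef_rot: [0.694, 0.136, 0.693, -0.136]
force: [0.1, 0.0, -0.9]
width: 0.0169
```

Run:
```python
from h import *
for i in range(4): snap('scene')
p,M,o=pose(); print(p,ty(M),o['force'],o['wrist_torque'])
snap('wrist','w7')
```

```text
[ 0.53478678 -0.00327109  0.15190197] 67.62717534579122 [ 0.51876808  0.82873599 -1.44297918] [ 0.02162691 -0.12349302 -0.05570352]
```

View pics/w7.png

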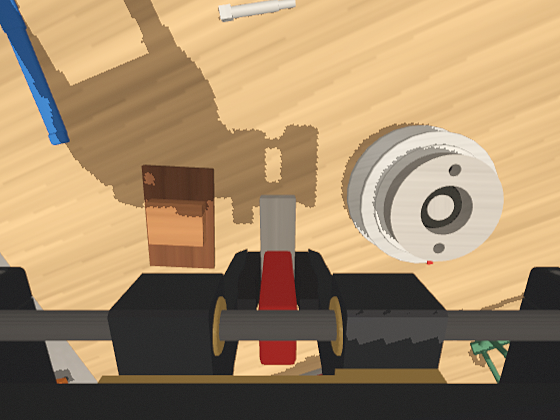

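Wrist view: the grip is unchanged (bar cols 261–296, end row 195), the ring's holes are at (455,170) and (438,248), and the saddle is at (180,215) and empty. I'll check the ring angle and carry on.

Emit:
{"name": "step_arm", "arguments": {
  "plan": [
    {"hand": 0,"x": -0.5,"y": -2,"z": 0,"twist": 0},
    {"hand": 0,"x": -0.5,"y": -2,"z": 0,"twist": 0},
    {"hand": 0,"x": -0.5,"y": -2,"z": 0,"twist": 0},
    {"hand": 0,"x": -0.5,"y": -2,"z": 0,"twist": 0},
    {"hand": 0,"x": -0.35,"y": -1.4,"z": -1,"twist": 0}
  ]
}}

```text
time: 22.2
position: [0.5119, -0.0971, 0.1414]
eef_rot: [0.695, 0.136, 0.693, -0.136]
force: [-0.2, -0.3, -1.5]
width: 0.0179
```

Emit:
{"name": "step_arm", "arguments": {
  "plan": [
    {"hand": 0,"x": 0,"y": 0,"z": -2,"twist": 0},
    {"hand": 0,"x": 0,"y": 0,"z": -2,"twist": 0},
    {"hand": 0,"x": 0,"y": 0,"z": -1,"twist": 0},
    {"hand": 0,"x": 0,"y": 0,"z": 0,"twist": 0},
    {"hand": 0,"x": 0,"y": 0,"z": 0,"twist": 0}
  ]
}}

```text
time: 22.82
position: [0.5114, -0.097, 0.0911]
eef_rot: [0.694, 0.136, 0.693, -0.136]
force: [0.2, -0.1, -1.3]
width: 0.0174
```

```bash
python3 - <<'E'
from h import *
p=np.array([ 0.53478678,-0.00327109,0.15190197]); a=np.radians(67.627)
M=np.array([[0,np.cos(a),np.sin(a)],[0,np.sin(a),-np.cos(a)],[-1,0,0]])
A,B=wray(455,170,.0615,p,M),wray(438,248,.0615,p,M); print(A,B,np.linalg.norm(A-B),yaw(B,A))
E
python3 s.py
```

```text
[0.54655954 0.13493771 0.0615    ] [0.60437295 0.10845103 0.0615    ] 0.06359193821509691 -24.614444089661887
[ 0.5114 -0.097   0.0911] [ 0.21 -0.13 -1.27] [-0.043 -0.139  0.048] 67.75
[ 0.5115 -0.0971  0.0913] [ 1.39  0.67 -1.6 ] [ 0.034 -0.136 -0.061] 67.74
[ 0.5115 -0.0972  0.0914] [ 0.1  -0.25 -0.7 ] [ 0.068 -0.111 -0.027] 67.74
```

Emit:
{"name": "step_arm", "arguments": {
  "plan": [
    {"hand": 0,"x": 0,"y": 0,"z": -2,"twist": 0},
    {"hand": 0,"x": 0,"y": 0,"z": -1.5,"twist": 0},
    {"hand": 0,"x": 0,"y": 0,"z": -0.4,"twist": 0},
    {"hand": 0,"x": 0,"y": 0,"z": 0,"twist": 0},
    {"hand": 0,"x": 0,"y": 0,"z": 0,"twist": 0}
  ]
}}

```text
time: 23.6
position: [0.5113, -0.0972, 0.0521]
eef_rot: [0.694, 0.137, 0.693, -0.137]
force: [-0.3, 0.3, -1.9]
width: 0.0177
```

Emit:
{"name": "step_arm", "arguments": {
  "plan": [
    {"hand": 0,"x": 0,"y": 0,"z": -0.1,"twist": 0},
    {"hand": 0,"x": 0,"y": 0,"z": -0.1,"twist": 0},
    {"hand": 0,"x": 0,"y": 0,"z": 0,"twist": 0},
    {"hand": 0,"x": 0,"y": 0,"z": 0,"twist": 0},
    {"hand": 0,"x": 0,"y": 0,"z": 0,"twist": 0}
  ]
}}

```text
time: 24.22
position: [0.511, -0.0972, 0.0497]
eef_rot: [0.694, 0.137, 0.694, -0.137]
force: [0.6, -0.2, 0.2]
width: 0.0173
```

```bash
python3 s.py
```

```text
[ 0.511  -0.0972  0.0497] [ 0.56 -0.21  0.23] [ 0.041 -0.237 -0.032] 67.73
[ 0.511  -0.0972  0.0497] [ 0.54  0.15 -0.14] [-0.026 -0.205 -0.003] 67.73
[ 0.511  -0.0972  0.0497] [-0.56  0.29 -0.75] [ 0.041 -0.222 -0.01 ] 67.73
```

Run:
```python
from h import *
snap('top','t8'); o=[]
for n in ('top0','t8'):
    b=cv2.imread('pics/%s.png'%n); g=cv2.GaussianBlur(cv2.cvtColor(b,cv2.COLOR_BGR2GRAY),(0,0),.7).astype(float)
    o.append(cv2.resize(b[185:250,165:235],(400,400),interpolation=cv2.INTER_CUBIC))
    # search darkest antipodal spots, 30mm radius
    c0=np.array([.5703,.1190]); R=np.array(vision.get_calibration('top')['R']);t=np.array(vision.get_calibration('top')['t']);q=vision.get_calibration('top')
    def val(x,y):
        v=R@np.array([x,y,.0615])+t; return cv2.remap(g.astype(np.float32),np.float32([[q['fx']*v[0]/v[2]+q['cx']]]),np.float32([[q['fy']*v[1]/v[2]+q['cy']]]),cv2.INTER_LINEAR)[0,0]
    res=[]
    for a in np.arange(-60,40,1.):
        for dx in np.arange(-.003,.0031,.001):
            for dy in np.arange(-.003,.0031,.001):
                u=.03*np.array([np.cos(np.radians(a)),np.sin(np.radians(a))]); c=c0+[dx,dy]
                res.append((val(*(c+u))+val(*(c-u)),a,dx,dy))
    res.sort(); print(n,np.round(res[0],3),np.mean([r[1] for r in res[:25]]),np.mean([r[2:] for r in res[:25]],0))
cv2.imwrite('pics/t8c.png',cv2.hconcat(o))
```

```text
top0 [1.41035e+02 6.00000e+00 1.00000e-03 1.00000e-03] 5.32 [0.00136 0.00116]
t8 [ 1.50782e+02 -2.40000e+01  1.00000e-03  1.00000e-03] -23.76 [0.00132 0.00096]
```

View pics/t8c.png

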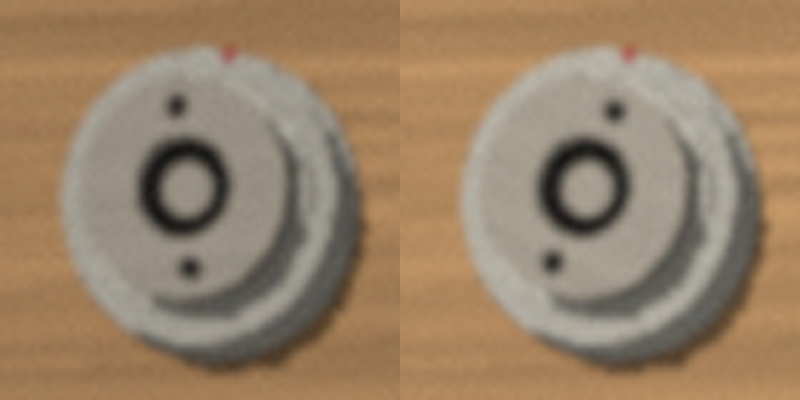

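The ring has turned about 29.4° and its stiffness at the end matches the stop. The spanner is resting on the block, so I'll release it.

Emit:
{"name": "step_arm", "arguments": {
  "plan": [
    {"hand": 0.15,"x": 0,"y": 0,"z": 0,"twist": 0},
    {"hand": 0.3,"x": 0,"y": 0,"z": 0,"twist": 0},
    {"hand": 0.6,"x": 0,"y": 0,"z": 0,"twist": 0},
    {"hand": 1,"x": 0,"y": 0,"z": 0,"twist": 0},
    {"hand": 1,"x": 0,"y": 0,"z": 0,"twist": 0}
  ]
}}

```text
time: 25.05
position: [0.5106, -0.0971, 0.0494]
eef_rot: [0.694, 0.137, 0.694, -0.137]
force: [-0.0, 0.8, 0.2]
width: 0.0545
```

Emit:
{"name": "step_arm", "arguments": {
  "plan": [
    {"hand": 1,"x": 0,"y": 0,"z": 0,"twist": 0},
    {"hand": 1,"x": 0,"y": 0,"z": 1,"twist": 0},
    {"hand": 1,"x": 0,"y": 0,"z": 2,"twist": 0},
    {"hand": 1,"x": 0,"y": 0,"z": 4,"twist": 0},
    {"hand": 1,"x": 0,"y": 0,"z": 4,"twist": 0}
  ]
}}

```text
time: 25.68
position: [0.5105, -0.097, 0.161]
eef_rot: [0.694, 0.137, 0.694, -0.137]
force: [-0.0, 0.3, 0.1]
width: 0.0882
```

Emit:
{"name": "step_arm", "arguments": {
  "plan": [
    {"hand": 1,"x": -1,"y": -4,"z": 3,"twist": 0},
    {"hand": 1,"x": -1,"y": -4,"z": 2,"twist": 0},
    {"hand": 1,"x": -1,"y": -4,"z": 0,"twist": 0},
    {"hand": 1,"x": -1,"y": -4,"z": 0,"twist": 0},
    {"hand": 1,"x": 0,"y": -3,"z": 0,"twist": 0}
  ]
}}

```text
time: 26.3
position: [0.4701, -0.2887, 0.2105]
eef_rot: [0.694, 0.137, 0.693, -0.137]
force: [0.7, 1.0, -0.0]
width: 0.0883
```

Run:
```python
from h import *
p,M,o=pose(); print(p,o['width'])
snap('top','t9'); snap('scene','s9')
b=cv2.imread('pics/t9.png')[90:330,130:450]; a=cv2.imread('pics/s9.png')[120:260,200:420]
cv2.imwrite('pics/c9.png',cv2.hconcat([cv2.resize(b,(420,315),interpolation=cv2.INTER_CUBIC),cv2.resize(a,(380,242),interpolation=cv2.INTER_CUBIC)]) if 0 else cv2.hconcat([cv2.resize(b,(420,315)),cv2.copyMakeBorder(cv2.resize(a,(380,242)),0,73,0,0,cv2.BORDER_CONSTANT)]))
for r in vision.cut_out('spanner','scene'): print(r['p'],r['centre'])
```

```text
[ 0.47005801 -0.28865095  0.21051027] 0.0883048857855194
0.81 [233.7, 151.3]
0.74 [203.2, 280.9]
0.72 [275.3, 165.9]
0.65 [158.6, 364.9]
0.26 [197.9, 379.9]
```

View pics/c9.png

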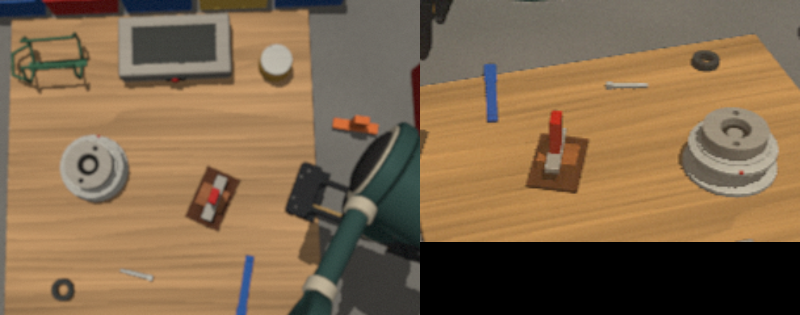

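The spanner stands upright on the saddle, the bystanders are where they were, and the arm is clear.

```bash
python3 -c "
from workcell import manip
o=manip.get_obs();print(o['time'],o['joint_vel'].round(3));print(manip.hand_in())"
```

```text
26.45 [ 0.032 -0.011  0.022  0.012  0.007  0.008]
the job is handed in; nothing more can be done
None
```

I seated the spanner's pins in the ring's holes, turned the ring clockwise to its stop, put the spanner back on its saddle and let go. The job was handed in at about 26.5 s. No verdict was reported.

- **Seating:** The pins slid in without any contact force until the bar rested on the ring with about 2 N.
- **Turning:** The turn ran at a steady 0.16 N m or so, then rose over the last few degrees to about 0.33 N m. I took this as the stop, eased the torque off to zero and lifted out.
- **Final check:** The last top and scene pictures show the spanner upright on the saddle, the gripper open and clear, and the bystanders where they were.

**Less certain:**
- **Ring angle:** The top camera gives a turn of about 29.4° (0.51 rad). That matches the stop only if the ring started near the top of its 0.2 to 0.4 range. The torque rise supports it, but I had no direct reading of the joint.
- **Wrist camera:** It measured lengths about 2–6 % too long, which I allowed for.
- **Gripper reading:** It showed 17.5 mm on the 14 mm handle, with no slip visible.

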